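# Move the row of hand tools from the old rack into the shadow tray

## Task

Move the four hand tools from the old wooden rack into the shadow tray, each lying flat and fully down in its own cut-out. Fill the tray's row strictly in order, starting with the cut-out at its red end and working place by place towards the rack, letting go of each tool before the next. Set the tools down rather than dropping them, and leave the jar standing on the rack alone.

Things in the scene. Friction and masses are not known exactly. Their poses are not given: they have to be found in the camera images.
- hammer: Small hammer, green grip, pale wooden shaft, dark steel head across the end (59 mm across); 158 mm long (x from -75 to 83 mm), 0.22 kg. Origin: on its underside, below the grip near the balance point; x runs along the tool from the grip to the head, z up. It lies flat. The grip is a straight block 24 mm high, its sides upright and parallel to x, 24 mm wide, from x = -75 to 35 mm.
- spanner: Adjustable spanner, blue grip, bright steel head with open jaw (44 mm across); 174 mm long (x from -75 to 99 mm), 0.20 kg. Origin: on its underside, below the grip near the balance point; x runs along the tool from the grip to the head, z up. It lies flat. The grip is a straight block 24 mm high, its sides upright and parallel to x, 24 mm wide, from x = -75 to 35 mm.
- scraper: Paint scraper, red grip, flat bright blade flaring to 56 mm across; 168 mm long (x from -70 to 98 mm), 0.10 kg. Origin: on its underside, below the grip near the balance point; x runs along the tool from the grip to the head, z up. It lies flat. The grip is a straight block 24 mm high, its sides upright and parallel to x, 26 mm wide, from x = -70 to 30 mm.
- screwdriver: Screwdriver, yellow grip, thin steel shank 7 mm thick; 177 mm long (x from -60 to 117 mm), 0.12 kg. Origin: on its underside, below the grip near the balance point; x runs along the tool from the grip to the head, z up. It lies flat. The grip is a straight block 24 mm high, its sides upright and parallel to x, 28 mm wide, from x = -60 to 40 mm.
- cutout_hammer: Black foam insert 222 (x) x 83 x 12 mm, fixed in the tray, places shuffled. Cut-out for the hammer (6 mm spare all round, one way only) with green floor, 8 mm deep: x = -81 to 55, 36 wide for the grip, then to x = 89, 72 wide for the head (mm). Origin: on its underside; floor at z = 4 mm, top at 12. Home: the tool's origin over this origin, at z = 4 mm, its x axis along this x (head to +x).
- cutout_spanner: Black foam insert 222 (x) x 83 x 12 mm, fixed in the tray, places shuffled. Cut-out for the spanner (6 mm spare all round, one way only) with blue floor, 8 mm deep: x = -81 to 47, 36 wide for the grip, then to x = 105, 56 wide for the head (mm). Origin: on its underside; floor at z = 4 mm, top at 12. Home: the tool's origin over this origin, at z = 4 mm, its x axis along this x (head to +x).
- cutout_scraper: Black foam insert 222 (x) x 83 x 12 mm, fixed in the tray, places shuffled. Cut-out for the scraper (6 mm spare all round, one way only) with red floor, 8 mm deep: x = -76 to 45, 38 wide for the grip, then to x = 104, 69 wide for the head (mm). Origin: on its underside; floor at z = 4 mm, top at 12. Home: the tool's origin over this origin, at z = 4 mm, its x axis along this x (head to +x).
- cutout_screwdriver: Black foam insert 222 (x) x 83 x 12 mm, fixed in the tray, places shuffled. Cut-out for the screwdriver (6 mm spare all round, one way only) with yellow floor, 8 mm deep: x = -66 to 46, 40 wide for the grip, then to x = 123, 22 wide for the head (mm). Origin: on its underside; floor at z = 4 mm, top at 12. Home: the tool's origin over this origin, at z = 4 mm, its x axis along this x (head to +x).
- tray: Low steel tray 234 (x) x 366 (y) mm, rim 18 mm high, fixed, to the robot's right. Holds the four inserts side by side: their origins at x = 0, y = -126, -42, 42, 126, z = 4 mm in its frame, turned as the tray is. Its end bar at -y, the end farthest from the rack, is painted red. Origin: on the underside, mid-row.
- jar: Squat glass jar, orange lid, 48 mm across, 60 high, loose; stays in the rack's bay farthest from the robot. Origin: centre of underside. The rack, to the robot's left: fixed board 18 mm thick, bays 75 mm apart, strips 7 mm high between; the tools lie in its other four bays, shuffled, heads away from the tray.
Mind the look-alikes: they are no part of the job. Leave any orange or purple look-alike of the scraper alone.

How it is judged:
By the outcome, as a careful person would: the job done as asked, in the order asked, and still so for the second after the job is handed in, with the robot touching nothing.
It also fails if it takes over 101 s, if anything falls off the work surface, if the arm or the gripper's body presses on something with over 40 N, if the wrist force passes 120 N, or if a joint passes its speed limit or range.

## Robot

A 7-joint arm with a two-finger parallel gripper is mounted at the origin on the work surface. World frame = base frame: x ahead of the robot, y to its left, z up, the work surface at z = 0. Lengths are in m, angles in degrees, forces in N, time in s.
With the tool pointing down it reaches from about 0.425 to 0.875 m from the base axis. Payload 4.7 kg.
Tool frame: the origin (TCP) lies between the finger pads; the fingertips stand env.tip_reach ahead of it and the grasp point (between the pads) lies 2 mm behind it (env.tip_reach is the distance from the TCP to the fingertips, in m); z points along the fingers, y is the line along which they close (so a half turn about z gives the same grasp; the last joint's range is limited). The gripper opens to 87 mm and grips with 3 to 60 N. Pads are 19 mm wide; open, the fingers measure 117 mm over their backs; the gripper's body (75 mm by 190 mm) begins 51 mm behind the grasp point.
Start: joints at [71.224, 18.392, -4.016, 83.108, 1.295, 78.541, -3.26], TCP at [0.218, -0.612, 0.24] pointing down, gripper open.
Joint ranges: [-163.93, 163.93], [-17.29, 119.83], [-79.2, 71.16], [3.27, 140.29], [-89.18, 269.18], [5.43, 117.66], [-154.24, 154.24]. Speed limits (degrees/s): [147.25, 147.25, 180, 180, 180, 180, 180].

## Interface

Orientations are given as [roll, pitch, yaw] about the fixed x, y, z axes, in that order (R = Rz(yaw) Ry(pitch) Rx(roll)).
In Python, from cell import env, read_camera gives the robot as it stands. The module is installed in compiled form; this text tells all that it offers.
- The arm moves only by the shell command python3 -m handwheel 'ROWS' [FORCE]. ROWS is rows parted by semicolons, their numbers by spaces, 1 to 8 of them, each of 5 numbers: dx, dy, dz in m, then a turn about the tool's z in degrees, then the finger opening in m; each row is the pose to reach, as a shift and turn from the pose commanded when the command began, along the tool's axes at that moment; what a row does not reach only later rows make up. A row lasts 1/12 s, in which the tool goes at most 0.0417 m and 7.16 degrees, less where a joint would pass 70% of its speed; a pose out of reach is approached as far as the arm can. The fingers move at their own pace and stop on an object; FORCE is the grip in N (left out, the last holds). Time passes only in rows, so rows that do not move let the fingers close. It prints the time, the measured TCP pose, the force, the opening and the grip force at its end.
- env.get_obs(): the state, without advancing time (a new reading comes with each control period).
- read_camera(name): name is "side" or "top"; returns a dict with "color" (400x640x3 uint8, blue, green, red), "fx", "fy", "cx", "cy" (pixels), "world_from_camera" (4x4, takes a point from camera to world coordinates). Camera axes: x right, y down, z forward; pixel columns grow to the right and rows downward; lengths in m; the calibration is good to about 2 mm. A picture is of the moment at which its call begins. There is no depth.
- env.sign_off(): hands the job in; it is judged then, once.
The state is a dict: "time_s": time; "qpos": joint angles; "joint_velocities": joint speeds; "effort": joint torques, N m; "tool_pos": TCP position; "tool_rot": TCP orientation; "force": force on the tool from outside, world axes, zero at the start; "wrist_torque": the same for the moment, N m; "grip_width": finger opening in m; "grasp_force": force on a finger pad.
Only numpy, scipy, OpenCV 4.12 (cv2) and the standard library are available. Lean on these libraries where they do the work, as an engineer would, in place of code of your own. Each camera call takes 0.05 s, during which the arm holds its last target. There are 200 camera calls.

## Working session

There is one attempt and no reset: what is moved stays moved. The work goes in short steps, Python scripts to look and compute and a shell command to move; the robot and the scene stay as the last step left them, time stands still between calls to the robot, and variables do not carry over. Pictures are saved under pics/ and viewed, at most 14 in all, crops included, and the job is handed in when it is done.

```bash
mkdir -p pics; python3 - <<'E'
from cell import env, read_camera
import cv2,numpy as np
for n in("top","side"):
    c=read_camera(n); cv2.imwrite(f"pics/{n}0.png",c["color"]); print(n,c["fx"],c["fy"],c["cx"],c["cy"]); print(np.round(c["world_from_camera"],4).tolist())
o=env.get_obs(); print(o["time_s"],o["tool_pos"],o["tool_rot"],o["grip_width"],env.tip_reach)
E
```

```text
top 468.4783546981221 468.4783546981221 325.3176123979808 207.88463146116987
[[-0.0221, -0.989, 0.146, 0.2093], [-0.9995, 0.0253, 0.0202, 0.0942], [-0.0237, -0.1454, -0.9891, 1.4351], [0.0, 0.0, 0.0, 1.0]]
side 496.8339607294717 496.8339607294717 318.1263918801502 199.77102149555242
[[-0.8254, -0.3189, 0.4659, -0.1987], [-0.5642, 0.4942, -0.6614, 1.0047], [-0.0194, -0.8087, -0.5878, 0.8489], [0.0, 0.0, 0.0, 1.0]]
0.1 [ 0.21762924 -0.61199167  0.23856618] [-1.79901936e+02  5.75036587e-03  1.95823735e+01] 0.0869701846130975 0.017
```

View pics/top0.png

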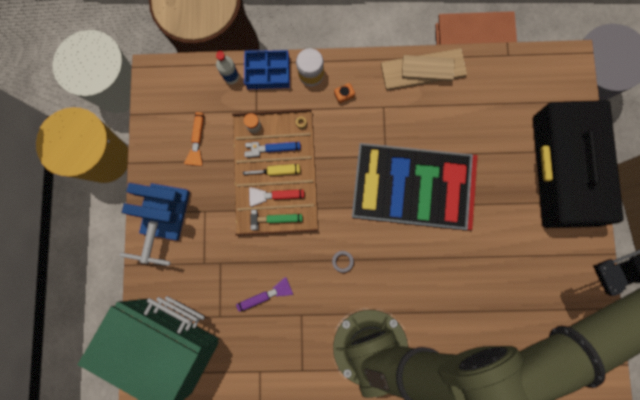

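View pics/side0.png

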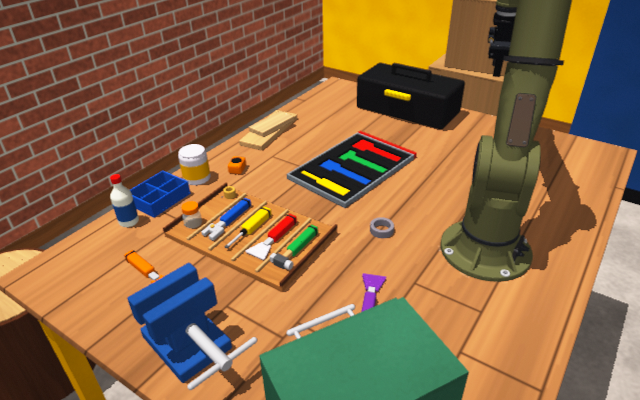

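The red end is on the right. From there the cut-outs run scraper, hammer, spanner, screwdriver. In the top view the tools sit near (285,146) blue, (283,170) yellow, (287,195) red and (283,218) green. I'll enlarge both areas to measure them.

```bash
python3 - <<'E'
import cv2
i=cv2.imread("pics/top0.png")
cv2.imwrite("pics/rack.png",cv2.resize(i[105:240,225:325],None,fx=4.4,fy=4.4,interpolation=cv2.INTER_CUBIC))
cv2.imwrite("pics/tray.png",cv2.resize(i[140:235,350:480],None,fx=6,fy=6,interpolation=cv2.INTER_CUBIC))
E
```

```text
(no output)
```

View pics/rack.png

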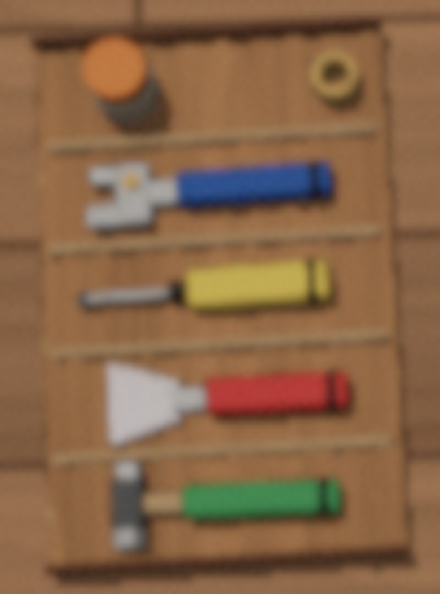

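View pics/tray.png

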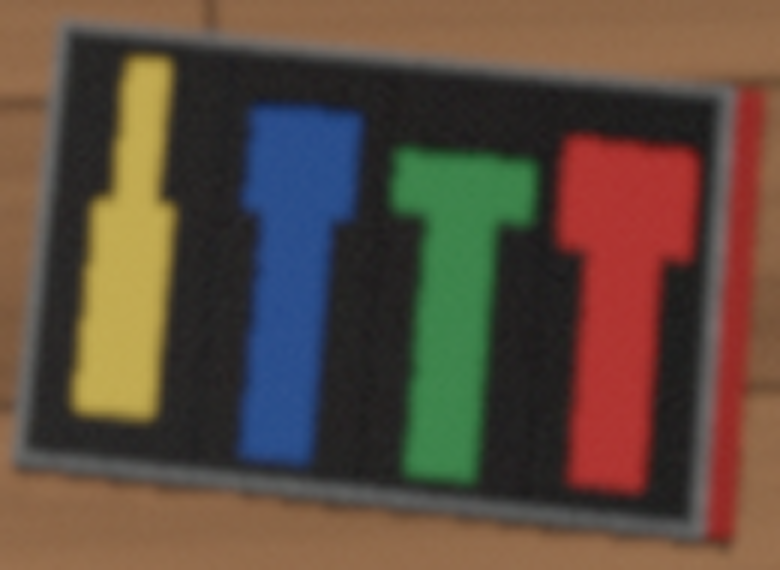

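```bash
cat > h.py <<'E'
import cv2,numpy as np
from scipy.optimize import minimize
S=4
HSV={'hammer':[(50,90,40),(80,255,255)],'spanner':[(100,110,40),(125,255,255)],'screwdriver':[(22,110,60),(34,255,255)],'scraper':[(0,170,50),(4,255,255)]}
GRIP={'hammer':(-.075,.035,.012),'spanner':(-.075,.035,.012),'scraper':(-.07,.03,.013),'screwdriver':(-.06,.04,.014)}
CUT={'hammer':(-.081,.055,.018,.089,.036),'spanner':(-.081,.047,.018,.105,.028),'scraper':(-.076,.045,.019,.104,.0345),'screwdriver':(-.066,.046,.020,.123,.011)}
def proj(c,P):
    T=np.linalg.inv(c["world_from_camera"]); q=P@T[:3,:3].T+T[:3,3]
    return np.c_[c["fx"]*q[:,0]/q[:,2]+c["cx"],c["fy"]*q[:,1]/q[:,2]+c["cy"]]
def pose(P,p):
    a=p[2]; R=np.array([[np.cos(a),-np.sin(a),0],[np.sin(a),np.cos(a),0],[0,0,1]])
    return P@R.T+np.array([p[0],p[1],0])
def fill(c,P):
    m=np.zeros((400*S,640*S),np.uint8); uv=(proj(c,P)+.5)*S-.5
    cv2.fillPoly(m,[np.round(uv*16).astype(np.int32)],1,shift=4); return m
def box(n,z):
    a,b,w=GRIP[n]; return np.array([(x,y,h) for x in(a,b) for y in(-w,w) for h in(z,z+.024)])
def rbox(c,n,z,p):
    P=pose(box(n,z),p); m=np.zeros((400*S,640*S),np.uint8); uv=(proj(c,P)+.5)*S-.5
    cv2.fillConvexPoly(m,cv2.convexHull(np.round(uv*16).astype(np.int32)),1,shift=4); return m
def poly(n,z,dy=0):
    a,b,w,e,v=CUT[n]; return np.array([(x,y+dy,z) for x,y in[(a,-w),(b,-w),(b,-v),(e,-v),(e,v),(b,v),(b,w),(a,w)]])
def rcut(c,n,dy,p): return fill(c,pose(poly(n,.008,dy),p))&fill(c,pose(poly(n,.016,dy),p))
def mask(c,n):
    i=cv2.resize(c["color"],None,fx=S,fy=S,interpolation=cv2.INTER_CUBIC); h=cv2.cvtColor(i,cv2.COLOR_BGR2HSV)
    m=cv2.inRange(h,*HSV[n])
    if n=='scraper': m|=cv2.inRange(h,(174,170,50),(180,255,255))
    return cv2.morphologyEx(m,cv2.MORPH_CLOSE,np.ones((13,13)))>0
def back(c,u,v,z):
    T=c["world_from_camera"]; d=T[:3,:3]@np.array([(u-c["cx"])/c["fx"],(v-c["cy"])/c["fy"],1]); t=T[:3,3]; return t+d*(z-t[2])/d[2]
def iou(a,b): return (a&b).sum()/max(1,(a|b).sum())
def fit(f,p0):
    s=np.array([p0,p0+[.006,0,0],p0+[0,.006,0],p0+[0,0,.06]])
    r=minimize(f,p0,method='Nelder-Mead',options=dict(initial_simplex=s,xatol=1e-4,fatol=1e-4,maxiter=120)); return r.x,-r.fun
def near(m,r):  # keep mask near a rendered region
    return m&(cv2.dilate(r,np.ones((61,61)))>0)
def show(p): return np.round([p[0]*1e3,p[1]*1e3,np.degrees(p[2])],1)
def go(x,y,z,yaw):
    from cell import env
    o=env.get_obs(); a=np.radians(o["tool_rot"][2]); d=np.array([x,y,z])-o["tool_pos"]; c,s=np.cos(a),np.sin(a)
    print("rows",np.round([d[0]*c+d[1]*s,d[0]*s-d[1]*c,-d[2]],4),"turn",round((o["tool_rot"][2]-yaw+180)%360-180,2),"t",round(o["time_s"],2))
E
cat > m.py <<'E'
from h import *
from cell import read_camera
C={n:read_camera(n) for n in("top","side")}
t=C["top"]
g={'spanner':(283,147),'screwdriver':(284,170),'scraper':(288,194),'hammer':(285,218)}
for n,(u,v) in g.items():
    q=back(t,u,v,.042); off=(GRIP[n][0]+GRIP[n][1])/2; p0=np.array([q[0],q[1]-off,np.pi/2])
    M={k:near(mask(c,n),rbox(c,n,.018,p0)) for k,c in C.items()}
    for ks in(["top"],["side"],["top","side"]):
        p,s=fit(lambda p:-sum(iou(M[k],rbox(C[k],n,.018,p)>0) for k in ks)/len(ks),p0); print(n,ks,show(p),round(s,3))
q=back(t,415,188,.016); p0=np.array([q[0],q[1],np.radians(-5)])
O=[('scraper',-.126),('hammer',-.042),('spanner',.042),('screwdriver',.126)]
M={k:{n:near(mask(c,n),rcut(c,n,d,p0)) for n,d in O} for k,c in C.items()}
for ks in(["top"],["side"],["top","side"]):
    p,s=fit(lambda p:-np.mean([iou(M[k][n],rcut(C[k],n,d,p)>0) for k in ks for n,d in O]),p0); print('tray',ks,show(p),round(s,3))
for n,d in O: print(n,show([p[0]-np.sin(p[2])*d,p[1]+np.cos(p[2])*d,p[2]]))
E
python3 m.py
```

```text
spanner ['top'] [609.7 267.4  89.7] 0.63
spanner ['side'] [607.2 268.9  98.6] 0.759
spanner ['top', 'side'] [608.5 269.4  98.6] 0.69
screwdriver ['top'] [539.  260.2  90.1] 0.766
screwdriver ['side'] [537.9 254.8  98.1] 0.809
screwdriver ['top', 'side'] [538.1 259.5  96. ] 0.779
scraper ['top'] [460.4 255.4  89.8] 0.733
scraper ['side'] [457.7 254.7  97.3] 0.759
scraper ['top', 'side'] [460.7 251.9  94.8] 0.741
hammer ['top'] [389.2 265.7  88.5] 0.736
hammer ['side'] [386.4 263.5  94.9] 0.734
hammer ['top', 'side'] [386.6 265.9  94.7] 0.725
tray ['top'] [ 461.4 -141.9   -7.3] 0.842
tray ['side'] [ 459.8 -143.4   -7.9] 0.771
tray ['top', 'side'] [ 461.6 -143.3   -7.5] 0.802
scraper [ 445.2 -268.2   -7.5]
hammer [ 456.1 -184.9   -7.5]
spanner [ 467.  -101.6   -7.5]
screwdriver [477.9 -18.3  -7.5]
```

The IoU is low, so I'll check the overlays.

```bash
python3 - <<'E'
from h import *
from cell import read_camera
R={'spanner':[608,268,94],'screwdriver':[538,258,94],'scraper':[460,254,92],'hammer':[387,265,92]}
out=[]
for k,(x,y,w,h) in(("top",(235,130,80,100)),("side",(195,190,140,85))):
    c=read_camera(k); i=cv2.resize(c["color"],None,fx=S,fy=S,interpolation=cv2.INTER_CUBIC)
    for n,p in R.items():
        r=rbox(c,n,.018,[p[0]/1e3,p[1]/1e3,np.radians(p[2])]); m=near(mask(c,n),r).astype(np.uint8)
        cv2.drawContours(i,cv2.findContours(r,0,2)[0],-1,(255,255,255),1); cv2.drawContours(i,cv2.findContours(m,0,2)[0],-1,(255,0,255),1)
    i=i[y*S:(y+h)*S,x*S:(x+w)*S]; out.append(cv2.resize(i,None,fx=540/i.shape[0]*.6 if k=="side" else 1.2,fy=540/i.shape[0]*.6 if k=="side" else 1.2))
H=max(o.shape[0] for o in out); out=[cv2.copyMakeBorder(o,0,H-o.shape[0],0,0,0) for o in out]
o=np.hstack(out); print(o.shape); cv2.imwrite("pics/ov.png",o[:600,:])
E
```

```text
(480, 918, 3)
```

View pics/ov.png

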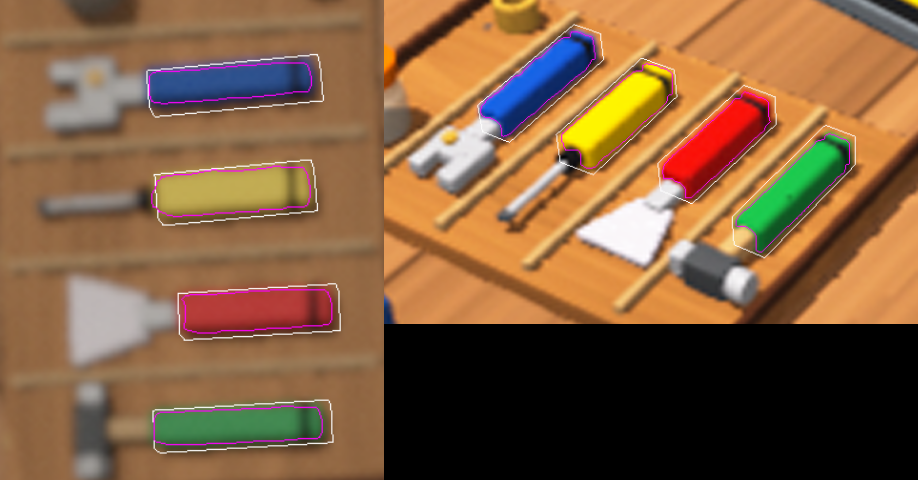

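```bash
python3 - <<'E'
from h import *
from cell import read_camera
t=read_camera("top")
b=lambda u,v,z,s,x0,y0: back(t,(u+.5)/s-.5+x0,(v+.5)/s-.5+y0,z)
c=[b(u,v,.018,6,350,140) for u,v in[(65,22),(768,90),(733,540),(15,465)]]
print("tray",np.mean(c,0)[:2],[round(np.linalg.norm(c[i]-c[(i+1)%4]),4) for i in range(4)],[np.degrees(np.arctan2(*(p-q)[1::-1])) for p,q in((c[0],c[3]),(c[1],c[2]))])
for n,B,H,mid,z in[('spanner',(333,180),(86,200),.012,.032),('screwdriver',(331,281),(80,300),.0285,.032),('scraper',(350,390),(107,404),.014,.032),('hammer',(343,496),(113,505),.004,.036)]:
    p,q=b(*B,z,4.4,225,105),b(*H,z,4.4,225,105); d=(q-p)/np.linalg.norm(q-p)
    print(n,"len",round(np.linalg.norm(q-p),4),"yaw",np.degrees(np.arctan2(d[1],d[0])),"origin",((p+q)/2-mid*d)[:2])
    m=mask(t,n); m[:105*S]=0; m[:,:225*S]=0; m[240*S:]=0; m[:,325*S:]=0
    k,l,st,ce=cv2.connectedComponentsWithStats(m.astype(np.uint8)); j=1+st[1:,4].argmax(); v,u=np.nonzero(l==j)
    vx,vy,x0,y0=cv2.fitLine(np.c_[u,v].astype(np.float32),2,0,.01,.01).ravel()
    P=[back(t,(x0+e*60*vx+.5)/S-.5,(y0+e*60*vy+.5)/S-.5,.038) for e in(-1,1)]; e=P[0]-P[1]
    print("  mask yaw",np.degrees(np.arctan2(e[1],e[0])), "centre",np.mean(P,0)[:2])
E
```

```text
tray [ 0.48021832 -0.15390326] [np.float64(0.3627), np.float64(0.234), np.float64(0.3622), np.float64(0.2335)] [np.float64(-8.123112357466468), np.float64(-8.230063165815313)]
spanner len 0.1745 yaw 93.11308260384122 origin [0.60917273 0.27111902]
  mask yaw 92.70786649285144 centre [0.60933168 0.25112054]
screwdriver len 0.176 yaw 92.84078522154108 origin [0.5376994  0.25784752]
  mask yaw 92.44066303347962 centre [0.53781506 0.25033728]
scraper len 0.1689 yaw 91.83380668382888 origin [0.4608222 0.2567517]
  mask yaw 91.39854424508047 centre [0.46042116 0.23490603]
hammer len 0.1582 yaw 90.81564904970112 origin [0.38768547 0.26708886]
  mask yaw 90.89456234716528 centre [0.38724107 0.247861  ]
```

```bash
python3 - <<'E'
from h import *
from cell import read_camera
out=[]
p=[.4612,-.1428,np.radians(-7.9)]
for k,(x,y,w,h),f in(("top",(350,140,130,95),1.5),("side",(285,130,135,75),1.45)):
    c=read_camera(k); i=cv2.resize(c["color"],None,fx=S*f,fy=S*f,interpolation=cv2.INTER_CUBIC)
    for n,d in[('scraper',-.126),('hammer',-.042),('spanner',.042),('screwdriver',.126)]:
        for z,col in((.008,(255,255,255)),(.016,(255,0,255))):
            cv2.polylines(i,[np.round(((proj(c,pose(poly(n,z,d),p))+.5)*S*f-.5)*16).astype(np.int32)],1,col,1,cv2.LINE_AA,4)
    s=S*f; i=i[int(y*s):int((y+h)*s),int(x*s):int((x+w)*s)]; cv2.imwrite(f"pics/tr_{k}.png",i); print(i.shape)
E
```

```text
(570, 780, 3)
(435, 783, 3)
```

View pics/tr_top.png

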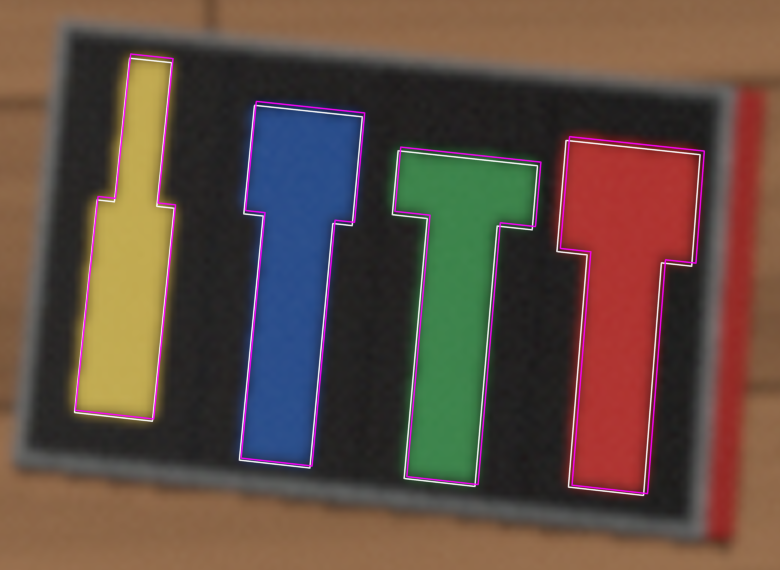

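View pics/tr_side.png

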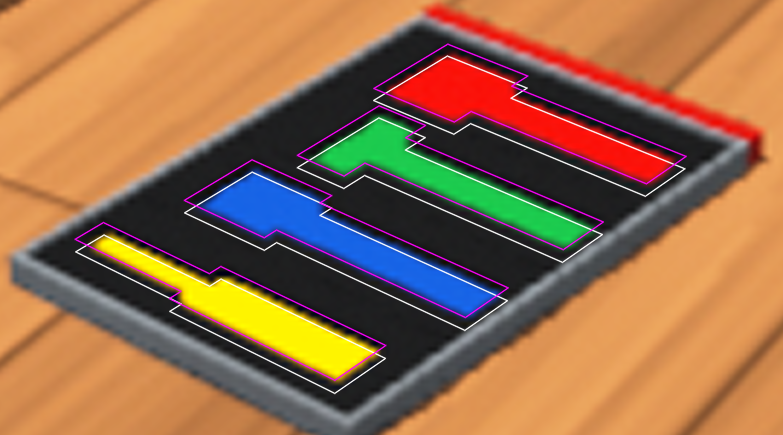

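The overlay shows the tray fit is exact: all the outlines lie on the floors in both cameras, within about 1 px. The tray is at (0.4612, −0.1428) with yaw −7.9°. The measured tool lengths match the given ones within 1 mm. I'll start with the scraper.

```bash
python3 - <<'E'
from h import *
go(.54,-.15,.2,60)
E
```

```text
rows [ 0.4585 -0.3277  0.0395] turn -40.42 t 0.45
```

```bash
python3 -m handwheel '0.23 -0.164 0.02 0 0.06;0.23 -0.164 0.02 0 0.06;0.23 -0.164 0.02 0 0.06;0.23 -0.164 0.02 0 0.06;0.23 -0.164 0.02 0 0.06;0.23 -0.164 0.02 0 0.06;0.23 -0.164 0.02 0 0.06' 25
python3 -m handwheel '0.23 -0.164 0.02 -40 0.06;0.23 -0.164 0.02 -40 0.06;0.23 -0.164 0.02 -40 0.06;0.23 -0.164 0.02 -40 0.06;0.23 -0.164 0.02 -40 0.06;0.23 -0.164 0.02 -40 0.06;0.23 -0.164 0.02 -40 0.06;0.23 -0.164 0.02 -40 0.06'
python3 - <<'E'
from h import *
go(.4608,.2567,.10,91.5)
E
```

```text
time_s: 1.03
tool_pos: [0.3815, -0.3775, 0.2197]
tool_rot: [180.0, -0.0, 19.7]
force: [-0.6, -0.2, 0.1]
grip_width: 0.0606
grasp_force: 0.0
time_s: 1.7
tool_pos: [0.5448, -0.1401, 0.1996]
tool_rot: [-180.0, -0.3, 60.2]
force: [-1.1, 1.0, -0.6]
grip_width: 0.06
grasp_force: 0.0
rows [ 0.3028 -0.2699  0.0996] turn -31.25 t 1.7
```

```bash
python3 -m handwheel '0.26 -0.2 0.05 -31.2 0.038;0.26 -0.2 0.05 -31.2 0.038;0.26 -0.2 0.05 -31.2 0.038;0.26 -0.2 0.05 -31.2 0.038;0.26 -0.2 0.05 -31.2 0.038;0.26 -0.2 0.05 -31.2 0.038;0.26 -0.2 0.05 -31.2 0.038;0.26 -0.2 0.05 -31.2 0.038'
python3 -m handwheel '0 0 0 0 0.038;0 0 0 0 0.038'
python3 - <<'E'
from h import *
go(.4606,.2567,.08,91.5)
E
```

```text
time_s: 2.37
tool_pos: [0.5, 0.1779, 0.1497]
tool_rot: [179.9, 0.0, 90.8]
force: [1.1, 1.1, -0.1]
grip_width: 0.0381
grasp_force: 0.0
time_s: 2.53
tool_pos: [0.4994, 0.1791, 0.1495]
tool_rot: [-180.0, -0.0, 91.1]
force: [0.0, -1.5, -0.4]
grip_width: 0.0378
grasp_force: 0.0
rows [ 0.0784 -0.0372  0.0695] turn -0.38 t 2.53
```

```bash
python3 -m handwheel '0.078 -0.037 0.03 -0.4 0.038;0.078 -0.037 0.03 -0.4 0.038;0.0784 -0.0372 0.0695 -0.4 0.038;0.0784 -0.0372 0.0695 -0.4 0.038;0.0784 -0.0372 0.0695 -0.4 0.038'
python3 - <<'E'
from h import *
from cell import read_camera
go(.4606,.2567,.046,91.5)
c=read_camera("side")["color"]; cv2.imwrite("pics/a.png",cv2.resize(c[130:300,150:370],None,fx=3.5,fy=3.5))
E
```

```text
time_s: 2.95
tool_pos: [0.4613, 0.2521, 0.0785]
tool_rot: [-179.8, 0.1, 91.2]
force: [0.6, 0.1, 0.4]
grip_width: 0.038
grasp_force: 0.0
rows [ 0.0046 -0.0006  0.0325] turn -0.35 t 2.95
```

View pics/a.png

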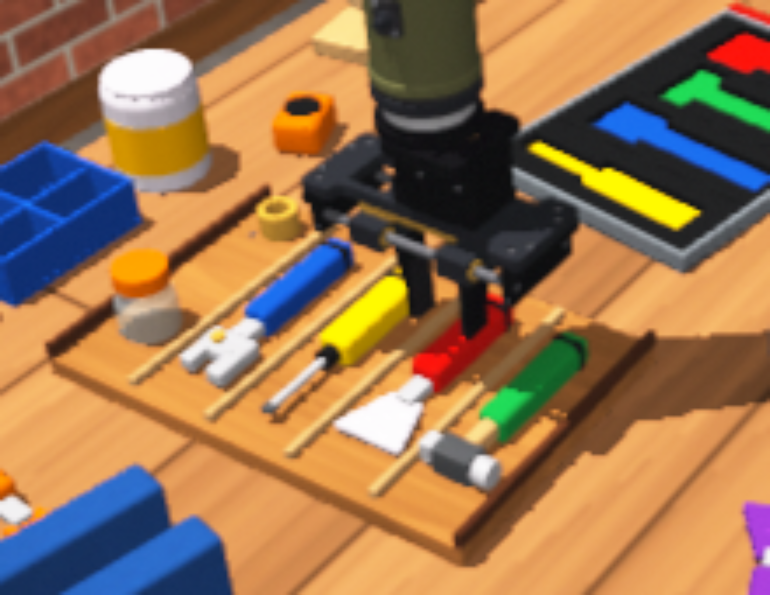

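The fingers (near (420,290) and (475,310) in the crop) straddle the red grip, so I'll go down and grip.

```bash
python3 -m handwheel '0.0046 -0.0006 0.0325 -0.3 0.038;0.0046 -0.0006 0.0325 -0.3 0.038;0.0046 -0.0006 0.0325 -0.3 0.038;0.0046 -0.0006 0.0325 -0.3 0.01;0.0046 -0.0006 0.0325 -0.3 0.01;0.0046 -0.0006 0.0325 -0.3 0.01;0.0046 -0.0006 0.0325 -0.3 0.01;0.0046 -0.0006 0.0325 -0.3 0.01' 30
python3 -c "
from h import *
go(.4439,-.2676,.12,-7.9)"
```

```text
time_s: 3.67
tool_pos: [0.4629, 0.2579, 0.0484]
tool_rot: [179.9, 0.1, 91.4]
force: [1.6, -2.2, 5.5]
grip_width: 0.0258
grasp_force: 30.0
rows [-0.5249 -0.0321 -0.0716] turn 99.32 t 3.67
```

```bash
python3 -m handwheel '0 0 -0.03 0 0.01;0 0 -0.07 0 0.01;0 0 -0.1 0 0.01;0 0 -0.1 0 0.01'
python3 -m handwheel '-0.26 0.05 0 50 0.01;-0.26 0.05 0 50 0.01;-0.26 0.05 0 50 0.01;-0.26 0.05 0 50 0.01;-0.26 0.05 0 50 0.01;-0.26 0.05 0 50 0.01;-0.26 0.05 0 50 0.01;-0.26 0.05 0 50 0.01'
python3 -c "
from h import *
go(.4451,-.2678,.12,-7.9)"
```

```text
time_s: 4.0
tool_pos: [0.4643, 0.2612, 0.1534]
tool_rot: [179.5, -0.2, 91.5]
force: [0.6, 1.0, -1.3]
grip_width: 0.0255
grasp_force: 30.0
time_s: 4.67
tool_pos: [0.5182, -0.0059, 0.1464]
tool_rot: [180.0, 0.1, 40.7]
force: [-0.0, 0.4, -0.6]
grip_width: 0.0255
grasp_force: 30.0
rows [-0.2263  0.1508  0.0264] turn 48.63 t 4.67
```

```bash
python3 -m handwheel '-0.226 0.151 0.026 48.6 0.01;-0.226 0.151 0.026 48.6 0.01;-0.226 0.151 0.026 48.6 0.01;-0.226 0.151 0.026 48.6 0.01;-0.226 0.151 0.026 48.6 0.01;-0.226 0.151 0.026 48.6 0.01;-0.226 0.151 0.026 48.6 0.01;-0.226 0.151 0.026 48.6 0.01'
python3 -m handwheel '0 0 0.03 0 0.01;0 0 0.04 0 0.01;0 0 0.04 0 0.01;0 0 0.04 0 0.01'
python3 -c "
from h import *
from cell import read_camera
go(.4451,-.2678,.0384,-7.9)
for k,(x,y,w,h) in(('side',(285,80,150,130)),): cv2.imwrite('pics/b.png',cv2.resize(read_camera(k)['color'][y:y+h,x:x+w],None,fx=4.5,fy=4.5))
"
```

```text
time_s: 5.33
tool_pos: [0.4459, -0.2677, 0.1201]
tool_rot: [179.9, 0.1, -7.7]
force: [0.3, 0.5, -0.7]
grip_width: 0.0256
grasp_force: 30.0
time_s: 5.67
tool_pos: [0.4487, -0.2608, 0.0808]
tool_rot: [-179.9, 0.1, -6.9]
force: [-0.2, 0.9, -0.2]
grip_width: 0.0261
grasp_force: 30.0
rows [-0.0027  0.0074  0.0424] turn 0.97 t 5.67
```

View pics/b.png

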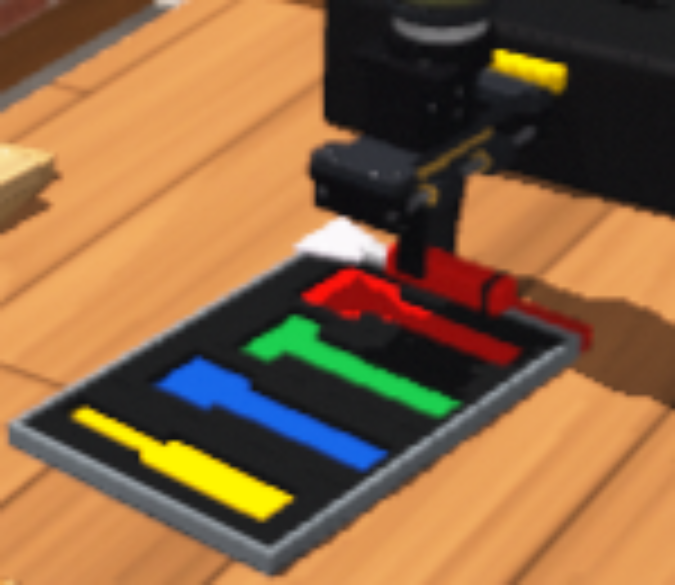

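```bash
python3 -m handwheel '-0.0027 0.0074 0.015 0.9 0.01;-0.0027 0.0074 0.015 0.9 0.01;-0.0027 0.0074 0.015 0.9 0.01;-0.0027 0.0074 0.015 0.9 0.01'
python3 -c "
from h import *
go(.4451,-.2678,.0384,-7.9)"
```

```text
time_s: 6.05
tool_pos: [0.4461, -0.2695, 0.0676]
tool_rot: [180.0, -0.1, -8.0]
force: [-0.3, -0.1, -0.0]
grip_width: 0.0258
grasp_force: 30.0
rows [-0.0012 -0.0016  0.0292] turn -0.06 t 6.05
```

```bash
python3 -m handwheel '-0.001 -0.0014 0.015 0 0.01;-0.001 -0.0014 0.022 0 0.01;-0.001 -0.0014 0.0285 0 0.01;-0.001 -0.0014 0.0285 0 0.01;-0.001 -0.0014 0.0285 0 0.01;-0.001 -0.0014 0.0285 0 0.01'
python3 -c "
from h import *
go(.4451,-.2678,.0384,-7.9)"
```

```text
time_s: 6.55
tool_pos: [0.4447, -0.2682, 0.0382]
tool_rot: [180.0, -0.0, -8.0]
force: [0.2, 0.8, -0.8]
grip_width: 0.0254
grasp_force: 30.0
rows [ 0.0003 -0.0005 -0.0002] turn -0.1 t 6.55
```

```bash
python3 -m handwheel '0 0 0.0015 0 0.01;0 0 0.0015 0 0.01;0 0 0.003 0 0.01;0 0 0.003 0 0.01;0 0 0.003 0 0.01'
```

```text
time_s: 6.97
tool_pos: [0.4448, -0.2683, 0.0378]
tool_rot: [180.0, 0.0, -8.0]
force: [-6.7, 3.5, 18.7]
grip_width: 0.0257
grasp_force: 30.0
```

```bash
python3 -m handwheel '0 0 -0.0025 0 0.01;0 0 -0.0025 0 0.038;0 0 -0.0025 0 0.038;0 0 -0.0025 0 0.038;0 0 -0.0025 0 0.038'
python3 -m handwheel '0 0 -0.03 0 0.038;0 0 -0.07 0 0.038;0 0 -0.1 0 0.038;0 0 -0.1 0 0.038'
python3 -c "
from h import *
go(.50,0,.14,45)"
```

```text
time_s: 7.38
tool_pos: [0.4443, -0.2681, 0.0372]
tool_rot: [-180.0, 0.0, -8.0]
force: [-0.2, -0.1, -0.3]
grip_width: 0.0369
grasp_force: 0.0
time_s: 7.72
tool_pos: [0.4483, -0.2702, 0.1439]
tool_rot: [179.7, -0.6, -8.0]
force: [0.4, -1.1, 0.2]
grip_width: 0.0379
grasp_force: 0.0
rows [ 0.0135 -0.2748  0.0039] turn -53.02 t 7.72
```

```bash
python3 -m handwheel '0.03 -0.275 0 -50 0.038;0.03 -0.275 0 -50 0.038;0.03 -0.275 0 -50 0.038;0.03 -0.275 0 -50 0.038;0.03 -0.275 0 -50 0.038;0.03 -0.275 0 -50 0.038;0.03 -0.275 0 -50 0.038;0.03 -0.275 0 -50 0.038'
python3 -c "
from h import *
from cell import read_camera
go(.3875,.2671,.12,90.9)
cv2.imwrite('pics/c.png',cv2.resize(read_camera('side')['color'][100:230,285:435],None,fx=4,fy=4))"
```

```text
time_s: 8.38
tool_pos: [0.5134, 0.0079, 0.1376]
tool_rot: [-179.9, -0.2, 42.8]
force: [0.4, -0.1, 0.4]
grip_width: 0.0381
grasp_force: 0.0
rows [ 0.0839 -0.2756  0.0176] turn -48.06 t 8.38
```

View pics/c.png

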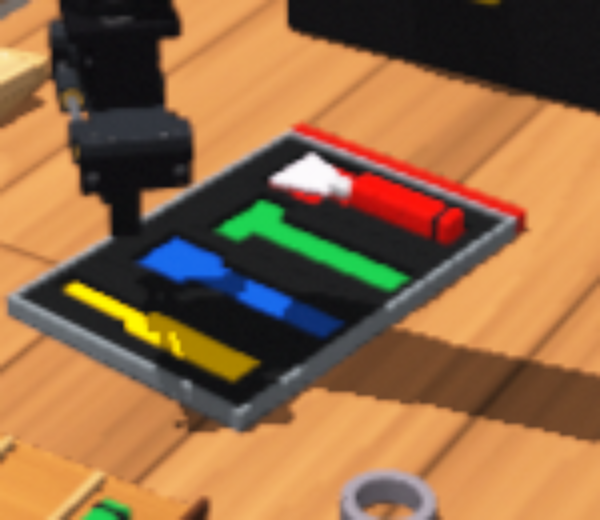

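The scraper lies in its red cut-out, at about (360,195) in the crop. The hammer is next.

```bash
python3 -m handwheel '0.084 -0.276 0.0175 -48 0.038;0.084 -0.276 0.0175 -48 0.038;0.084 -0.276 0.0175 -48 0.038;0.084 -0.276 0.0175 -48 0.038;0.084 -0.276 0.0175 -48 0.038;0.084 -0.276 0.0175 -48 0.038;0.084 -0.276 0.0175 -48 0.038;0.084 -0.276 0.0175 -48 0.038'
python3 -m handwheel '0 0 0.02 0 0.038;0 0 0.04 0 0.038;0 0 0.04 0 0.038;0 0 0.04 0 0.038'
python3 -c "
from h import *
go(.3875,.2671,.046,90.9)"
```

```text
time_s: 9.1
tool_pos: [0.3865, 0.2674, 0.12]
tool_rot: [-179.9, -0.2, 90.6]
force: [-0.9, 0.2, 0.6]
grip_width: 0.0379
grasp_force: 0.0
time_s: 9.43
tool_pos: [0.3901, 0.2597, 0.0791]
tool_rot: [-179.8, 0.1, 89.8]
force: [-0.1, -0.6, 0.3]
grip_width: 0.038
grasp_force: 0.0
rows [ 0.0074 -0.0026  0.0331] turn -1.06 t 9.43
```

```bash
python3 -m handwheel '0.0074 -0.0026 0 -1 0.038;0.0074 -0.0026 0.02 -1 0.038;0.0074 -0.0026 0.033 -1 0.038;0.0074 -0.0026 0.033 -1 0.038;0.0074 -0.0026 0.033 -1 0.038'
python3 -m handwheel '0 0 0 0 0.038;0 0 0 0 0.01;0 0 0 0 0.01;0 0 0 0 0.01;0 0 0 0 0.01;0 0 0 0 0.01' 35
```

```text
time_s: 9.85
tool_pos: [0.388, 0.269, 0.0476]
tool_rot: [180.0, -0.0, 91.0]
force: [-0.7, 0.6, -0.1]
grip_width: 0.0381
grasp_force: 0.0
time_s: 10.35
tool_pos: [0.3882, 0.2688, 0.0476]
tool_rot: [180.0, 0.0, 91.0]
force: [-1.5, -0.9, 5.7]
grip_width: 0.0234
grasp_force: 35.0
```

```bash
python3 -m handwheel '0 0 -0.03 0 0.01;0 0 -0.07 0 0.01;0 0 -0.1 0 0.01;0 0 -0.1 0 0.01'
python3 -m handwheel '-0.252 0.106 0 50 0.01;-0.252 0.106 0 50 0.01;-0.252 0.106 0 50 0.01;-0.252 0.106 0 50 0.01;-0.252 0.106 0 50 0.01;-0.252 0.106 0 50 0.01;-0.252 0.106 0 50 0.01;-0.252 0.106 0 50 0.01'
python3 -c "
from h import *
go(.4571,-.1846,.1,-7.9)"
```

```text
time_s: 10.68
tool_pos: [0.3908, 0.2711, 0.1524]
tool_rot: [179.5, -0.2, 91.0]
force: [1.1, 0.0, -1.4]
grip_width: 0.0234
grasp_force: 35.0
time_s: 11.35
tool_pos: [0.4991, 0.0112, 0.1456]
tool_rot: [179.9, 0.1, 40.2]
force: [0.6, -0.3, -1.5]
grip_width: 0.0233
grasp_force: 35.0
rows [-0.1584  0.1226  0.0456] turn 48.05 t 11.35
```

```bash
python3 -m handwheel '-0.158 0.123 0.02 48 0.01;-0.158 0.123 0.02 48 0.01;-0.158 0.123 0.02 48 0.01;-0.158 0.123 0.02 48 0.01;-0.158 0.123 0.02 48 0.01;-0.158 0.123 0.045 48 0.01;-0.158 0.123 0.045 48 0.01;-0.158 0.123 0.045 48 0.01'
python3 -m handwheel '0 0 0 0 0.01;0 0 0 0 0.01'
python3 -c "
from h import *
go(.4571,-.1846,.06,-7.9)"
```

```text
time_s: 12.02
tool_pos: [0.4574, -0.1774, 0.0996]
tool_rot: [-179.9, 0.3, -7.2]
force: [-0.1, 0.2, -1.6]
grip_width: 0.0237
grasp_force: 35.0
time_s: 12.18
tool_pos: [0.4599, -0.1771, 0.1021]
tool_rot: [180.0, -0.0, -6.8]
force: [0.1, -0.5, -2.9]
grip_width: 0.0236
grasp_force: 35.0
rows [-0.0019  0.0077  0.0421] turn 1.12 t 12.18
```

```bash
python3 -m handwheel '-0.0019 0.0077 0.02 1.1 0.01;-0.0019 0.0077 0.042 1.1 0.01;-0.0019 0.0077 0.042 1.1 0.01;-0.0019 0.0077 0.042 1.1 0.01;-0.0019 0.0077 0.042 1.1 0.01'
python3 -c "
from h import *
go(.4571,-.1846,.0376,-7.9)"
```

```text
time_s: 12.6
tool_pos: [0.4577, -0.185, 0.0612]
tool_rot: [180.0, -0.1, -8.0]
force: [0.8, 0.1, -2.1]
grip_width: 0.0237
grasp_force: 35.0
rows [-0.0007 -0.0003  0.0236] turn -0.1 t 12.6
```

```bash
python3 -m handwheel '-0.0007 0 0.01 0 0.01;-0.0007 0 0.018 0 0.01;-0.0007 0 0.0235 0 0.01;-0.0007 0 0.0235 0 0.01;-0.0007 0 0.0235 0 0.01'
python3 -m handwheel '0 0 0.001 0 0.01;0 0 0.001 0 0.01;0 0 0.002 0 0.01;0 0 0.002 0 0.01;0 0 0.002 0 0.01'
```

```text
time_s: 13.02
tool_pos: [0.4563, -0.1852, 0.037]
tool_rot: [180.0, -0.0, -8.1]
force: [-2.2, 0.8, 4.1]
grip_width: 0.0236
grasp_force: 35.0
time_s: 13.43
tool_pos: [0.4564, -0.1852, 0.0369]
tool_rot: [180.0, 0.0, -8.1]
force: [-7.9, 2.5, 20.4]
grip_width: 0.0236
grasp_force: 35.0
```

```bash
python3 -m handwheel '0 0 -0.002 0 0.01;0 0 -0.002 0 0.038;0 0 -0.002 0 0.038;0 0 -0.002 0 0.038;0 0 -0.002 0 0.038'
python3 -m handwheel '0 0 -0.03 0 0.038;0 0 -0.07 0 0.038;0 0 -0.1 0 0.038;0 0 -0.1 0 0.038'
python3 -m handwheel '0.08 -0.22 0 -50 0.038;0.08 -0.22 0 -50 0.038;0.08 -0.22 0 -50 0.038;0.08 -0.22 0 -50 0.038;0.08 -0.22 0 -50 0.038;0.08 -0.22 0 -50 0.038;0.08 -0.22 0 -50 0.038;0.08 -0.22 0 -50 0.038'
python3 -c "
from h import *
from cell import read_camera
go(.6091,.2711,.12,93)
cv2.imwrite('pics/d.png',cv2.resize(read_camera('side')['color'][100:260,165:435],None,fx=2.9,fy=2.9))"
```

```text
time_s: 13.85
tool_pos: [0.4559, -0.1852, 0.0362]
tool_rot: [-180.0, 0.0, -8.1]
force: [-0.1, 0.5, -0.4]
grip_width: 0.0367
grasp_force: 0.0
time_s: 14.18
tool_pos: [0.4601, -0.1867, 0.1427]
tool_rot: [179.8, -0.6, -8.1]
force: [0.8, -0.5, 1.0]
grip_width: 0.0381
grasp_force: 0.0
time_s: 14.85
tool_pos: [0.5663, 0.0239, 0.1357]
tool_rot: [-179.9, -0.0, 42.3]
force: [0.0, 0.0, -0.7]
grip_width: 0.038
grasp_force: 0.0
rows [ 0.198  -0.154   0.0157] turn -50.69 t 14.85
```

View pics/d.png

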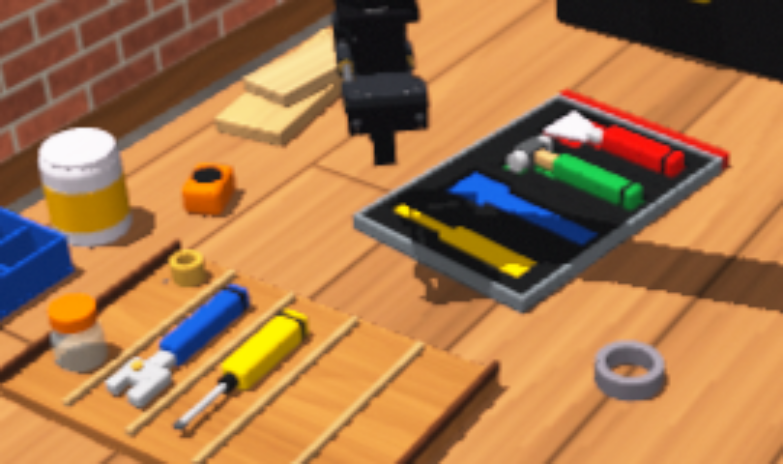

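The scraper and hammer are both seated, at about (640,150) and (590,175). The spanner is next.

```bash
python3 -m handwheel '0.198 -0.154 0.0155 -50.5 0.038;0.198 -0.154 0.0155 -50.5 0.038;0.198 -0.154 0.0155 -50.5 0.038;0.198 -0.154 0.0155 -50.5 0.038;0.198 -0.154 0.0155 -50.5 0.038;0.198 -0.154 0.0155 -50.5 0.038;0.198 -0.154 0.0155 -50.5 0.038;0.198 -0.154 0.0155 -50.5 0.038'
python3 -m handwheel '0 0 0.02 0 0.038;0 0 0.04 0 0.038;0 0 0.04 0 0.038;0 0 0.04 0 0.038'
python3 -c "
from h import *
go(.6091,.2711,.046,93)"
```

```text
time_s: 15.57
tool_pos: [0.6096, 0.2706, 0.1198]
tool_rot: [-179.9, -0.1, 92.6]
force: [0.4, -0.4, -0.1]
grip_width: 0.0378
grasp_force: 0.0
time_s: 15.9
tool_pos: [0.6108, 0.2647, 0.0797]
tool_rot: [-179.9, 0.2, 92.0]
force: [-0.2, -0.1, -0.3]
grip_width: 0.0379
grasp_force: 0.0
rows [ 0.0065 -0.0015  0.0337] turn -1.0 t 15.9
```

```bash
python3 -m handwheel '0.006 -0.0015 0 -1 0.038;0.006 -0.0015 0.02 -1 0.038;0.006 -0.0015 0.033 -1 0.038;0.006 -0.0015 0.033 -1 0.038;0.006 -0.0015 0.033 -1 0.038'
python3 -m handwheel '0 0 0 0 0.038;0 0 0 0 0.01;0 0 0 0 0.01;0 0 0 0 0.01;0 0 0 0 0.01;0 0 0 0 0.01' 35
```

```text
time_s: 16.32
tool_pos: [0.6088, 0.2735, 0.0477]
tool_rot: [-179.9, 0.0, 93.3]
force: [-0.1, 0.0, -0.2]
grip_width: 0.0379
grasp_force: 0.0
time_s: 16.82
tool_pos: [0.6096, 0.2742, 0.0487]
tool_rot: [179.9, -0.0, 93.4]
force: [0.2, 0.2, 2.1]
grip_width: 0.0238
grasp_force: 35.0
```

```bash
python3 -m handwheel '0 0 -0.03 0 0.01;0 0 -0.07 0 0.01;0 0 -0.1 0 0.01;0 0 -0.1 0 0.01'
python3 -m handwheel '-0.246 -0.075 0 50 0.01;-0.246 -0.075 0 50 0.01;-0.246 -0.075 0 50 0.01;-0.246 -0.075 0 50 0.01;-0.246 -0.075 0 50 0.01;-0.246 -0.075 0 50 0.01;-0.246 -0.075 0 50 0.01;-0.246 -0.075 0 50 0.01'
python3 -c "
from h import *
go(.4701,-.1016,.1,-7.9)"
```

```text
time_s: 17.15
tool_pos: [0.6119, 0.2765, 0.1551]
tool_rot: [179.4, -0.2, 93.4]
force: [0.5, 0.9, -1.1]
grip_width: 0.0234
grasp_force: 35.0
time_s: 17.82
tool_pos: [0.5475, 0.0182, 0.147]
tool_rot: [179.9, 0.2, 42.7]
force: [0.9, 0.0, -1.4]
grip_width: 0.0239
grasp_force: 35.0
rows [-0.1381  0.0357  0.047 ] turn 50.57 t 17.82
```

```bash
python3 -m handwheel '-0.138 0.036 0.01 50.5 0.01;-0.138 0.036 0.01 50.5 0.01;-0.138 0.036 0.01 50.5 0.01;-0.138 0.036 0.01 50.5 0.01;-0.138 0.036 0.02 50.5 0.01;-0.138 0.036 0.045 50.5 0.01;-0.138 0.036 0.045 50.5 0.01;-0.138 0.036 0.045 50.5 0.01'
python3 -m handwheel '0 0 0 0 0.01;0 0 0 0 0.01'
python3 -c "
from h import *
go(.4701,-.1016,.06,-7.9)"
```

```text
time_s: 18.48
tool_pos: [0.4718, -0.0955, 0.1012]
tool_rot: [-179.9, 0.2, -7.1]
force: [0.5, -0.6, -1.1]
grip_width: 0.0236
grasp_force: 35.0
time_s: 18.65
tool_pos: [0.4739, -0.0961, 0.1034]
tool_rot: [-180.0, -0.1, -6.8]
force: [0.4, -0.8, -1.3]
grip_width: 0.0239
grasp_force: 35.0
rows [-0.0031  0.0059  0.0434] turn 1.09 t 18.65
```

```bash
python3 -m handwheel '-0.0031 0.0059 0.02 1.1 0.01;-0.0031 0.0059 0.043 1.1 0.01;-0.0031 0.0059 0.043 1.1 0.01;-0.0031 0.0059 0.043 1.1 0.01;-0.0031 0.0059 0.043 1.1 0.01'
python3 -c "
from h import *
go(.4701,-.1016,.0387,-7.9)"
```

```text
time_s: 19.07
tool_pos: [0.4705, -0.1021, 0.0612]
tool_rot: [-180.0, -0.1, -8.1]
force: [0.8, -0.3, -1.8]
grip_width: 0.0237
grasp_force: 35.0
rows [-0.0004 -0.0005  0.0225] turn -0.21 t 19.07
```

```bash
python3 -m handwheel '0 -0.0003 0.01 0 0.01;0 -0.0003 0.018 0 0.01;0 -0.0003 0.0225 0 0.01;0 -0.0003 0.0225 0 0.01;0 -0.0003 0.0225 0 0.01'
python3 -m handwheel '0 0 0.001 0 0.01;0 0 0.001 0 0.01;0 0 0.002 0 0.01;0 0 0.002 0 0.01;0 0 0.002 0 0.01'
```

```text
time_s: 19.48
tool_pos: [0.4696, -0.1021, 0.0383]
tool_rot: [180.0, 0.0, -8.2]
force: [-2.6, 0.8, 7.3]
grip_width: 0.0231
grasp_force: 35.0
time_s: 19.9
tool_pos: [0.4697, -0.1021, 0.0382]
tool_rot: [179.9, 0.1, -8.2]
force: [-9.1, 1.3, 24.0]
grip_width: 0.0233
grasp_force: 35.0
```

```bash
python3 -m handwheel '0 0 -0.002 0 0.01;0 0 -0.002 0 0.038;0 0 -0.002 0 0.038;0 0 -0.002 0 0.038;0 0 -0.002 0 0.038'
python3 -m handwheel '0 0 -0.03 0 0.038;0 0 -0.07 0 0.038;0 0 -0.1 0 0.038;0 0 -0.1 0 0.04'
python3 -m handwheel '0.05 -0.18 0 -50 0.04;0.05 -0.18 0 -50 0.04;0.05 -0.18 0 -50 0.04;0.05 -0.18 0 -50 0.04;0.05 -0.18 0 -50 0.04;0.05 -0.18 0 -50 0.04;0.05 -0.18 0 -50 0.04;0.05 -0.18 0 -50 0.04'
python3 -c "
from h import *
from cell import read_camera
go(.5376,.2578,.12,92.6)
cv2.imwrite('pics/e.png',cv2.resize(read_camera('side')['color'][100:260,165:435],None,fx=2.9,fy=2.9))"
```

```text
time_s: 20.32
tool_pos: [0.4693, -0.1021, 0.0372]
tool_rot: [-180.0, 0.0, -8.2]
force: [-0.3, 0.1, -0.7]
grip_width: 0.0368
grasp_force: 0.0
time_s: 20.65
tool_pos: [0.4737, -0.1028, 0.1435]
tool_rot: [179.9, -0.6, -8.2]
force: [1.9, 0.1, -0.3]
grip_width: 0.039
grasp_force: 0.0
time_s: 21.32
tool_pos: [0.5443, 0.0697, 0.1366]
tool_rot: [-179.9, 0.0, 42.0]
force: [0.4, -0.0, 0.2]
grip_width: 0.0398
grasp_force: 0.0
rows [ 0.121  -0.1442  0.0166] turn -50.56 t 21.32
```

View pics/e.png

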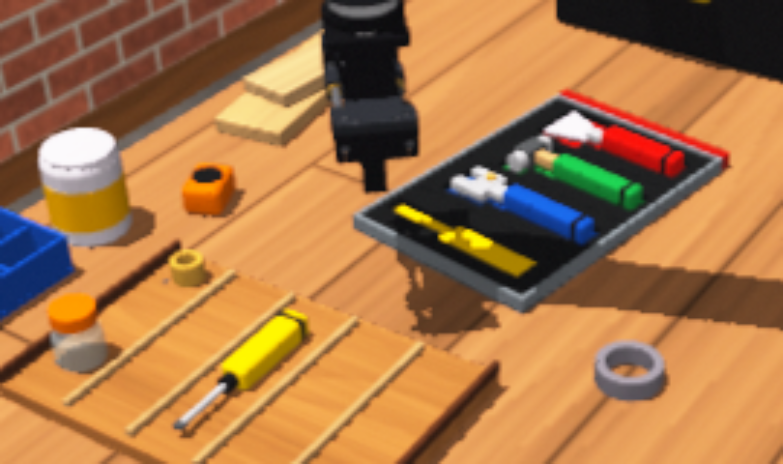

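Three tools are seated, with the spanner at about (525,205). The screwdriver, at about (265,350), is next.

```bash
python3 -m handwheel '0.121 -0.144 0.0165 -50.5 0.04;0.121 -0.144 0.0165 -50.5 0.04;0.121 -0.144 0.0165 -50.5 0.04;0.121 -0.144 0.0165 -50.5 0.04;0.121 -0.144 0.0165 -50.5 0.04;0.121 -0.144 0.0165 -50.5 0.04;0.121 -0.144 0.0165 -50.5 0.04;0.121 -0.144 0.0165 -50.5 0.04'
python3 -m handwheel '0 0 0.02 0 0.04;0 0 0.04 0 0.04;0 0 0.04 0 0.04;0 0 0.04 0 0.04'
python3 -c "
from h import *
go(.5376,.2578,.046,92.6)"
```

```text
time_s: 22.03
tool_pos: [0.5386, 0.257, 0.1203]
tool_rot: [-179.9, 0.0, 92.3]
force: [-0.8, -0.7, -0.2]
grip_width: 0.0403
grasp_force: 0.0
time_s: 22.37
tool_pos: [0.5384, 0.2556, 0.0801]
tool_rot: [-179.9, 0.1, 92.0]
force: [0.2, -0.7, 0.7]
grip_width: 0.04
grasp_force: 0.0
rows [ 0.0022 -0.0007  0.0341] turn -0.59 t 22.37
```

```bash
python3 -m handwheel '0.002 -0.0007 0 -0.6 0.04;0.002 -0.0007 0.02 -0.6 0.04;0.002 -0.0007 0.0335 -0.6 0.04;0.002 -0.0007 0.0335 -0.6 0.04;0.002 -0.0007 0.0335 -0.6 0.04'
python3 -m handwheel '0 0 0 0 0.04;0 0 0 0 0.01;0 0 0 0 0.01;0 0 0 0 0.01;0 0 0 0 0.01;0 0 0 0 0.01' 35
```

```text
time_s: 22.78
tool_pos: [0.5378, 0.2586, 0.0473]
tool_rot: [-179.9, 0.0, 92.9]
force: [0.4, -0.0, 0.6]
grip_width: 0.0399
grasp_force: 0.0
time_s: 23.28
tool_pos: [0.5385, 0.2591, 0.0482]
tool_rot: [179.9, -0.0, 92.9]
force: [-0.3, -0.6, 4.1]
grip_width: 0.0275
grasp_force: 35.0
```

```bash
python3 -m handwheel '0 0 -0.03 0 0.01;0 0 -0.07 0 0.01;0 0 -0.1 0 0.01;0 0 -0.1 0 0.01'
python3 -m handwheel '-0.2 0 0 50 0.01;-0.2 0 0 50 0.01;-0.2 0 0 50 0.01;-0.2 0 0 50 0.01;-0.2 0 0 50 0.01;-0.2 0 0 50 0.01;-0.2 0 0 50 0.01;-0.2 0 0 50 0.01'
python3 -c "
from h import *
go(.4798,-.0182,.1,-7.9)"
```

```text
time_s: 23.62
tool_pos: [0.541, 0.2614, 0.1539]
tool_rot: [179.5, -0.2, 92.9]
force: [-0.0, 1.9, 0.1]
grip_width: 0.0275
grasp_force: 35.0
time_s: 24.28
tool_pos: [0.5478, 0.058, 0.1469]
tool_rot: [-180.0, 0.1, 42.6]
force: [0.5, -0.1, -0.6]
grip_width: 0.0279
grasp_force: 35.0
rows [-0.1016  0.01    0.0469] turn 50.49 t 24.28
```

```bash
python3 -m handwheel '-0.1 0.01 0.01 50.5 0.01;-0.1 0.01 0.01 50.5 0.01;-0.1 0.01 0.01 50.5 0.01;-0.1 0.01 0.01 50.5 0.01;-0.1 0.01 0.02 50.5 0.01;-0.1 0.01 0.045 50.5 0.01;-0.1 0.01 0.045 50.5 0.01;-0.1 0.01 0.045 50.5 0.01'
python3 -m handwheel '0 0 0 0 0.01;0 0 0 0 0.01'
python3 -c "
from h import *
go(.4798,-.0182,.06,-7.9)"
```

```text
time_s: 24.95
tool_pos: [0.4802, -0.0156, 0.1009]
tool_rot: [-180.0, 0.2, -7.5]
force: [0.6, -0.6, -0.8]
grip_width: 0.0277
grasp_force: 35.0
time_s: 25.12
tool_pos: [0.4822, -0.0158, 0.1029]
tool_rot: [-180.0, -0.1, -7.3]
force: [0.5, 1.1, -0.7]
grip_width: 0.0276
grasp_force: 35.0
rows [-0.0021  0.0027  0.0429] turn 0.6 t 25.12
```

```bash
python3 -m handwheel '-0.0021 0.0027 0.02 0.6 0.01;-0.0021 0.0027 0.043 0.6 0.01;-0.0021 0.0027 0.043 0.6 0.01;-0.0021 0.0027 0.043 0.6 0.01;-0.0021 0.0027 0.043 0.6 0.01'
python3 -c "
from h import *
go(.4798,-.0182,.0382,-7.9)"
```

```text
time_s: 25.53
tool_pos: [0.4803, -0.0184, 0.0607]
tool_rot: [-180.0, -0.1, -8.1]
force: [0.3, -0.3, -0.6]
grip_width: 0.0273
grasp_force: 35.0
rows [-0.0005 -0.0001  0.0225] turn -0.21 t 25.53
```

```bash
python3 -m handwheel '0 0 0.01 0 0.01;0 0 0.018 0 0.01;0 0 0.0225 0 0.01;0 0 0.0225 0 0.01;0 0 0.0225 0 0.01'
python3 -m handwheel '0 0 0.001 0 0.01;0 0 0.001 0 0.01;0 0 0.002 0 0.01;0 0 0.002 0 0.01;0 0 0.002 0 0.01'
```

```text
time_s: 25.95
tool_pos: [0.4795, -0.0188, 0.0378]
tool_rot: [179.9, 0.0, -8.2]
force: [-2.6, -0.3, 7.7]
grip_width: 0.0275
grasp_force: 35.0
time_s: 26.37
tool_pos: [0.4796, -0.0188, 0.0377]
tool_rot: [179.9, 0.0, -8.2]
force: [-10.1, 0.2, 26.5]
grip_width: 0.0276
grasp_force: 35.0
```

```bash
python3 -m handwheel '0 0 -0.002 0 0.01;0 0 -0.002 0 0.04;0 0 -0.002 0 0.04;0 0 -0.002 0 0.04;0 0 -0.002 0 0.04'
python3 -m handwheel '0 0 -0.03 0 0.04;0 0 -0.07 0 0.04;0 0 -0.11 0 0.04;0 0 -0.15 0 0.04;0 0 -0.15 0 0.04;0 0 -0.15 0 0.04'
python3 -m handwheel '0.05 -0.22 0 0 0.04;0.05 -0.22 0 0 0.04;0.05 -0.22 0 0 0.04;0.05 -0.22 0 0 0.04;0.05 -0.22 0 0 0.04;0.05 -0.22 0 0 0.04;0.05 -0.22 0 0 0.04'
python3 -c "
from h import *
from cell import read_camera
cv2.imwrite('pics/f.png',cv2.resize(read_camera('side')['color'][100:230,285:435],None,fx=4.5,fy=4.5))
cv2.imwrite('pics/g.png',cv2.resize(read_camera('top')['color'][130:245,345:485],None,fx=5,fy=5))"
```

```text
time_s: 26.78
tool_pos: [0.4791, -0.0186, 0.0366]
tool_rot: [-180.0, 0.0, -8.2]
force: [-0.3, 0.8, -0.5]
grip_width: 0.039
grasp_force: 0.0
time_s: 27.28
tool_pos: [0.481, -0.0188, 0.1892]
tool_rot: [179.9, -0.3, -8.2]
force: [-0.3, 0.1, -1.2]
grip_width: 0.0399
grasp_force: 0.0
time_s: 27.87
tool_pos: [0.5587, 0.198, 0.1846]
tool_rot: [-179.8, 0.3, -7.8]
force: [-0.5, -0.1, 0.6]
grip_width: 0.0399
grasp_force: 0.0
```

View pics/f.png

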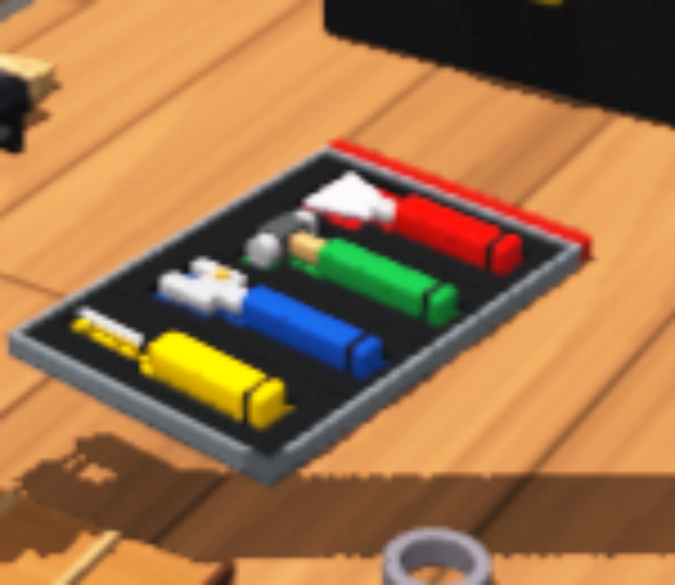

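View pics/g.png

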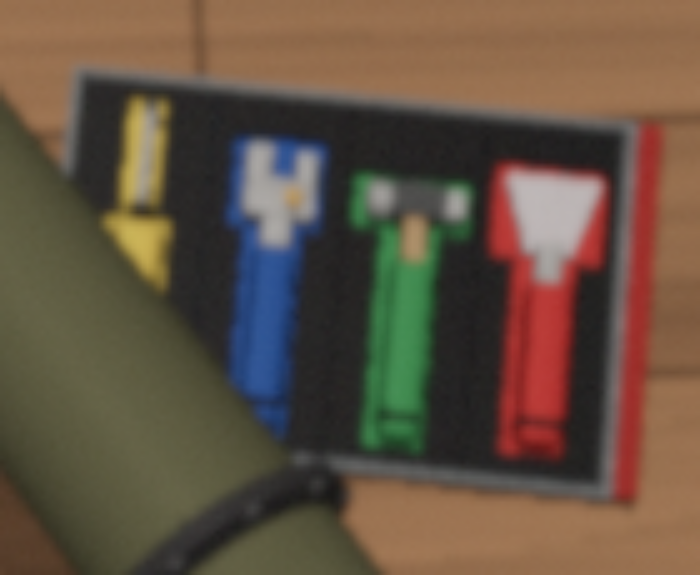

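All four tools lie inside their own cut-outs with floor showing around them, and the contact heights match the floor. I'll hand in.

```bash
python3 -m handwheel '0 0 0 0 0.04;0 0 0 0 0.04;0 0 0 0 0.04;0 0 0 0 0.04' | head -2; python3 -c "
from cell import env
print(env.sign_off())"
```

```text
time_s: 28.3
tool_pos: [0.5603, 0.1905, 0.187]
the job is handed in; nothing more can be done
None
```

The job is handed in: the scraper, hammer, spanner and screwdriver were placed in that order from the red end, each seated in its own cut-out, at 28.3 s with the arm clear and the jar not touched; the sign-off returned no verdict.

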